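# Strip a stethoscope chestpiece pile for service

## Robot

A 6-joint arm with a two-finger parallel gripper is mounted at the origin on the work surface. World frame = base frame: x ahead of the robot, y to its left, z up, the work surface at z = 0. Lengths are in mm, angles in rad, forces in N, time in s.
With the tool pointing down it reaches from about 350 to 875 mm from the base axis. Payload 4.2 kg.
Tool frame: the origin (TCP) lies at the very end of the fingers, on their centre line; the grasp point (between the pads) lies 19 mm behind it; z points along the fingers, y is the direction in which the jaws open and shut (so a half turn about z gives the same grasp; the last joint's range is limited). The gripper opens to 87 mm and grips with 3 to 60 N. Pads are 19 mm wide; open, the fingers measure 117 mm over their backs; the gripper's body (75 mm by 190 mm) begins 51 mm behind the grasp point.
Start: joints at [-1.049, 0.385, 0.008, 0, -1.194, -0.259], TCP at [162.383, -603.516, 222.55] pointing down, gripper open.
Joint ranges: [-3.14, 3.14], [-1.21, 2.06], [-1.07, 1.41], [-3.16, 2.05], [-2.99, -0.16], [-3.1, 3.1]. Speed limits (rad/s): [2.79, 2.79, 3.14, 3.14, 3.14, 3.14].

## Interface

Orientations are given as a unit quaternion [x, y, z, w].
In Python, from rig import sense, read_camera, sign_off gives the robot as it stands. The module is installed in compiled form; this text tells all that it offers.
- The arm moves only by the tool apply_moves, never from a script. Its argument "moves" is a list of rows, each a list of 3 entries, a list of its own where there are three numbers: the shift along the tool's x, y, z in mm, then the turn, a rotation vector about the tool's x, y, z in degrees, then the opening, from 0 (shut) to 1 (fully open). In form: [[[tx, ty, tz], [wx, wy, wz], claw], ...]. A call has 1 to 5 rows; each row is the pose to reach, as a shift and turn from the pose commanded when the call began, along the tool's axes at that moment; what a row does not reach only later rows make up. A row lasts 1/8 s, in which the tool goes at most 62.5 mm and 10.7 degrees, less where a joint would pass 70% of its speed; a pose out of reach is approached as far as the arm can. A call with a gripper value outside its range is refused whole. The fingers move at their own pace and stop on an object; "squeeze" is the grip in N (left out, the last holds). Time passes only in rows, so rows that repeat a pose let the fingers close. It gives the time, the measured TCP pose, the force and the opening at its end, in the units of the state.
- sense(): the state, without advancing time (a new reading comes with each control period).
- read_camera(name): name is "side" or "top"; returns a dict with "color" (480x640x3 uint8, blue, green, red), "K" (3x3 intrinsics, pixels), "pose" (4x4, takes a point from camera to world coordinates). Camera axes: x right, y up, looking along -z (the intrinsics and any distortion apply to the point x, -y, -z); pixel columns grow to the right and rows downward; lengths in mm; the calibration is good to about 2 mm. A picture is of the moment at which its call begins. There is no depth.
- sign_off(): hands the job in, once; it reports no verdict.
The state is a dict: "clock": time; "q": joint angles; "qvel": joint speeds; "effort": joint torques, N m; "tool_pos": TCP position; "tcp_rot": TCP orientation; "force": force on the tool from outside, world axes, zero at the start; "wrist_torque": the same for the moment, N m; "gripper_width": finger opening in mm.
Only numpy, scipy, OpenCV 4.12 (cv2) and the standard library are available. Lean on these libraries where they do the work, as an engineer would, in place of code of your own. Each camera call takes 0.05 s, during which the arm holds its last target. There are 200 camera calls.

## Task

Take the pile of stethoscope parts apart from the top down and set each part upright in the middle of its own place: first the red nut in the yellow tray, then the brass bell on the grey felt pad, then the black rubber ring in the white dish, and last the chrome chestpiece on the blue pad. Set every part down rather than dropping it, keep it the same way up, and leave the bench vise and the screwdriver alone.

Things in the scene. Friction and masses are not known exactly. Their poses are not given: they have to be found in the camera images.
- nut: red plastic knurled cap nut, an upright cylinder 20 mm across the knurls (18 mm core) and 16 mm high, 10 to 17 g; it stands on the brass bell as the top of the pile. Origin: centre of its underside; z up.
- bell: brass bell, standing mouth down on the rubber ring, 22 mm high: an upright cylinder 34 mm in diameter for the lowest 11 mm, then narrowing to 27 mm at 15 mm height and a flat top 25 mm across; 40 to 70 g. Origin: centre of its underside; z up.
- rubber_ring: black, firm rubber diaphragm ring lying flat on the chestpiece: 46 mm outer diameter, 22 mm hole, 12 mm thick, 15 to 30 g. Origin: centre of its underside (the hole's axis); z up.
- chestpiece: chrome chestpiece, bottom of the pile, standing on the bench: a drum 56 mm in diameter (53 mm at its flat top) and 26 mm high, with a stem 9 mm thick sticking out level along its own +x axis, at 13 mm height, to 49 mm from the drum's axis; 0.1 to 0.17 kg. At the start the stem points within 0.8 rad of world +x. Origin: centre of the drum's underside; z up. Grip it across the drum, along its own y axis, clear of the stem.
- yellow_tray: yellow square tray, place of the nut: fixed, 100 mm square, floor 4 mm thick, walls 4 mm thick rising to 9 mm above the bench. Origin: centre of its underside, on the bench; z up.
- grey_pad: grey felt round pad, place of the bell: fixed, 90 mm in diameter, 4 mm thick, flat. Origin: centre of its underside, on the bench; z up.
- white_dish: white round ceramic dish, place of the rubber ring: fixed, 104 mm across its rim, floor 4 mm thick and about 84 mm across, rim 9 mm above the bench. Origin: centre of its underside, on the bench; z up.
- blue_pad: blue square pad, place of the chestpiece: fixed, 90 mm square, 4 mm thick, flat. Origin: centre of its underside, on the bench; z up. The four places change places from start to start, two on each side of the pile.
- vise: green bench vise on the left of the bench, fixed, leave alone: about 160 mm long along its x (90 mm to the -x side, 65 mm to the +x side), 92 mm wide along y, jaws 87 mm high, with a brass Y-shaped yoke in the jaws rising to 155 mm. Origin: centre of its underside.
- screwdriver: steel screwdriver with a black handle lying beyond the pile, across the robot's view (roughly along world y), loose, leave alone: 180 mm long, under 35 mm thick. Its axis is its own x, the handle to -x. Origin: on the bench under it.
Mind the look-alikes: they are no part of the job. Several things have the shape of the chestpiece; the one meant has the colours described above. Several things have the shape of the grey_pad; the one meant has the colours described above.

How it is judged (in metres and radians):
On the way, in this order (a step that is already met when the one before it is completed fails the run):
1. the red nut stands released on its place (yellow tray) (horizontal distance between nut and yellow_tray below 0.015 m and z of nut in the frame of yellow_tray between 0.001 and 0.008 m and angle between nut's own z axis and vertical below 0.12 rad and linear speed of nut below 0.02 m/s and contact force between the fingers and nut below 0.05 N), for 0.2 s.
2. the brass bell stands released on its place (grey pad) (horizontal distance between bell and grey_pad below 0.015 m and z of bell in the frame of grey_pad between 0.001 and 0.008 m and angle between bell's own z axis and vertical below 0.12 rad and linear speed of bell below 0.02 m/s and contact force between the fingers and bell below 0.05 N), for 0.2 s.
3. the rubber ring stands released on its place (white dish) (horizontal distance between rubber_ring and white_dish below 0.015 m and z of rubber_ring in the frame of white_dish between 0.001 and 0.008 m and angle between rubber_ring's own z axis and vertical below 0.12 rad and linear speed of rubber_ring below 0.02 m/s and contact force between the fingers and rubber_ring below 0.05 N), for 0.2 s.
4. the chestpiece stands released on its place (blue pad) (horizontal distance between chestpiece and blue_pad below 0.015 m and z of chestpiece in the frame of blue_pad between 0.001 and 0.008 m and angle between chestpiece's own z axis and vertical below 0.12 rad and linear speed of chestpiece below 0.02 m/s and contact force between the fingers and chestpiece below 0.05 N), for 0.2 s.
At the end, for the whole second after the job is handed in: Nut in yellow tray, bell on grey pad, ring in white dish, chestpiece on blue pad: each within 15 mm of the middle of its place, underside on that place's floor (1 to 8 mm above the bench), the same way up within 0.12 rad, released, slower than 20 mm/s (all of step 1 and all of step 2 and all of step 3 and all of step 4); the robot touches nothing.
It fails at once if a part is dropped (faster than 0.6 m/s, as after a fall of about 20 mm, while the fingers do not hold it) ((contact force between the fingers and nut below 0.01 N and linear speed of nut above 0.6 m/s) or (contact force between the fingers and bell below 0.01 N and linear speed of bell above 0.6 m/s) or (contact force between the fingers and rubber_ring below 0.01 N and linear speed of rubber_ring above 0.6 m/s) or (contact force between the fingers and chestpiece below 0.01 N and linear speed of chestpiece above 0.6 m/s)).
It fails at once if the screwdriver is moved by more than 15 mm (distance of screwdriver from where it was at the start of the episode above 0.015 m).
It fails at once if the vise is struck or pushed with more than 5 N (contact force between vise and anything else above 5 N).
It also fails if it takes over 125 s, if anything falls off the work surface, if the arm or the gripper's body presses on something with over 40 N, if the wrist force passes 120 N, or if a joint passes its speed limit or range.

## Working session

There is one attempt and no reset: what is moved stays moved. The work goes in short steps, Python scripts to look and compute and a tool call to move; the robot and the scene stay as the last step left them, time stands still between calls to the robot, and variables do not carry over. Pictures are saved under pics/ and viewed, about 12 in all and at most 16, crops included, and the job is handed in when it is done.

Besides the shell and the picture viewer there is one more tool, called after ">>>" as name(argument=value, ...) on one line, values as JSON. apply_moves: Moves the arm, as the interface text tells. Its arguments: {"type":"object","properties":{"moves":{"type":"array"},"squeeze":{"type":"number"}},"required":["moves"]}

```bash
mkdir -p pics; cat > h.py <<'E'
import numpy as np, cv2
from rig import sense, read_camera, sign_off
from scipy.spatial.transform import Rotation as R
def snap(n,f):
    c=read_camera(n); cv2.imwrite('pics/'+f,c['color']); np.savez('pics/'+f+'.npz',K=c['K'],pose=c['pose']); return c
def ray(c,u,v,z):
    "pixel -> world at height z"
    K,P=c['K'],c['pose']; d=np.linalg.inv(K)@[u,v,1]; d=P[:3,:3]@[d[0],-d[1],-d[2]]; o=P[:3,3]
    return o+d*(z-o[2])/d[2]
def proj(c,p):
    K,P=c['K'],c['pose']; q=P[:3,:3].T@(np.array(p)-P[:3,3]); q=K@[q[0],-q[1],-q[2]]; return q[:2]/q[2]
E
python3 - <<'E'
from h import *
for n in('top','side'):
    c=snap(n,n+'0.png'); print(c.keys(),c['K'],c['pose'])
print(sense())
E
```

```text
dict_keys(['color', 'K', 'pose']) [[478.78049928   0.         320.22446928]
 [  0.         478.78049928 237.68868804]
 [  0.           0.           1.        ]] [[ 2.29383477e-02  9.92579924e-01 -1.19410745e-01  4.61762673e+02]
 [-9.99392321e-01  2.59019195e-02  2.33255120e-02  1.20968414e+02]
 [ 2.62454024e-02  1.18803133e-01  9.92570901e-01  1.15861293e+03]
 [ 0.00000000e+00  0.00000000e+00  0.00000000e+00  1.00000000e+00]]
dict_keys(['color', 'K', 'pose']) [[606.61535538   0.         321.2731768 ]
 [  0.         606.61535538 240.93296731]
 [  0.           0.           1.        ]] [[-8.50873360e-01  3.12887888e-01 -4.22037551e-01  1.01898869e+01]
 [-5.24996018e-01 -5.36720696e-01  6.60537717e-01  1.00146069e+03]
 [-1.98420377e-02  7.83601980e-01  6.20946237e-01  9.02069729e+02]
 [ 0.00000000e+00  0.00000000e+00  0.00000000e+00  1.00000000e+00]]
{'clock': 0.1, 'q': array([-1.04943106e+00,  3.85466077e-01,  6.79937050e-03, -4.23856417e-04,
       -1.19401937e+00, -2.58558768e-01]), 'qvel': array([-7.77421055e-05, -4.15053791e-03,  3.71846372e-03,  2.62870575e-03,
        1.40324455e-03,  1.01546231e-03]), 'effort': array([-3.86105303e-04, -3.91691530e+01,  1.87934482e+01,  4.23189774e+00,
        1.34551513e-02, -7.40957989e-05]), 'tool_pos': array([ 162.22337051, -603.03351314,  221.59328531]), 'tcp_rot': array([-1.30947877e-01,  9.91388784e-01,  9.48820703e-04, -1.76996805e-04]), 'force': array([ 0.38542264,  0.13399492, -0.23144542]), 'wrist_torque': array([ 0.01737439, -0.00063607,  0.03415471]), 'gripper_width': 87.22764569272896}
```

View pics/top0.png

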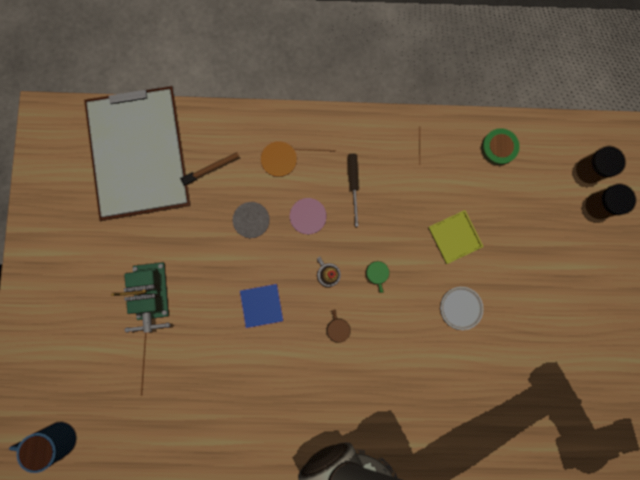

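View pics/side0.png

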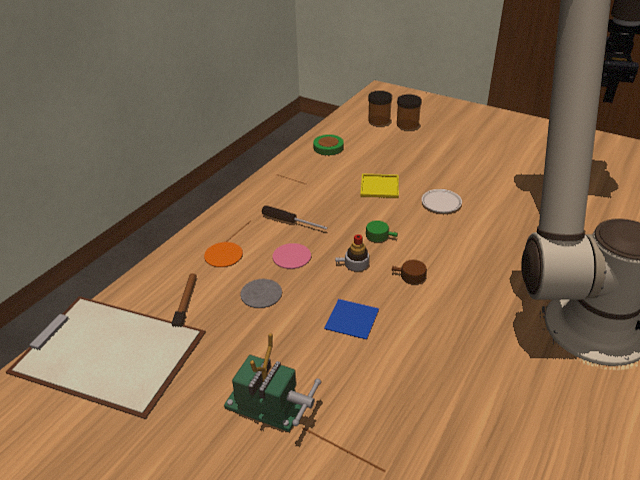

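Top view: the pile is at about (329,274) with its stem toward (320,262). The yellow tray is at (456,237), the grey pad at (251,220), the dish at (462,308) and the blue pad at (262,306). The green and brown chestpieces and the orange and pink discs are decoys. Next I'll measure the targets in both cameras.

```bash
cat > m.py <<'E'
from h import *
def load(n):
    f=n+'0.png'; d=np.load('pics/'+f+'.npz'); return dict(color=cv2.imread('pics/'+f),K=d['K'],pose=d['pose'])
def blob(c,box,fn):
    x0,y0,x1,y1=box; im=cv2.cvtColor(c['color'][y0:y1,x0:x1],cv2.COLOR_BGR2HSV).astype(int)
    m=fn(im[...,0],im[...,1],im[...,2]).astype(np.uint8)
    n,l,s,ce=cv2.connectedComponentsWithStats(m); i=1+s[1:,4].argmax()
    pts=np.argwhere(l==i)[:,::-1]; hull=cv2.convexHull(pts.astype(np.int32)); M=cv2.moments(hull)
    return (M['m10']/M['m00']+x0,M['m01']/M['m00']+y0),s[i]
E
python3 - <<'E'
from m import *
t,s=load('top'),load('side')
yel=lambda h,S,v:(abs(h-29)<5)&(S>180)&(v>90)
blu=lambda h,S,v:(abs(h-115)<10)&(S>150)
gry=lambda h,S,v:(S<45)&(v>40)
wht=lambda h,S,v:(S<50)&(v>90)
red=lambda h,S,v:((h<5)|(h>174))&(S>150)
for n,f,bt,bs,z in [('yellow',yel,(420,200,495,275),(350,165,410,205),7),('blue',blu,(230,275,295,335),(315,290,390,345),4),
  ('grey',gry,(225,195,275,245),(232,272,290,312),4),('white',wht,(430,280,495,340),(415,182,470,220),9),('nut',red,(315,260,345,285),(345,228,370,246),85-9)]:
    for c,b in((t,bt),(s,bs)):
        p,st=blob(c,b,f); print(n,np.round(p,1),st,np.round(ray(c,*p,z),1))
a=cv2.resize(t['color'][245:350,280:420],None,fx=5.7,fy=5.7,interpolation=2)[:590,:400]
b=cv2.resize(s['color'][220:290,320:365],None,fx=8,fy=8,interpolation=2)
o=np.zeros((600,800,3),np.uint8); o[:a.shape[0],:400]=a; o[:b.shape[0],410:410+b.shape[1]]=b
cv2.imwrite('pics/crop1.png',o)
E
```

```text
Traceback (most recent call last):
  File "m.py", line 7, in blob
    n,l,s,ce=cv2.connectedComponentsWithStats(m); i=1+s[1:,4].argmax()
                                                      ~~~~~~~~~~~~~~^^
ValueError: attempt to get argmax of an empty sequence
```

```bash
cat > m1.py <<'E'
from m import *
t,s=load('top'),load('side')
for c,px in((t,[(456,237),(262,306),(251,220),(462,308),(329,275),(300,330)]),(s,[(380,185),(352,318),(262,293),(442,202),(358,239),(420,320)])):
    h=cv2.cvtColor(c['color'],cv2.COLOR_BGR2HSV); print([h[v,u].tolist() for u,v in px])
yel=lambda h,S,v:(abs(h-30)<5)&(S>190)&(v>60)
blu=lambda h,S,v:(abs(h-115)<15)&(S>120)
gry=lambda h,S,v:(S<60)&(v>30)
wht=lambda h,S,v:(S<60)&(v>80)
red=lambda h,S,v:((h<6)|(h>172))&(S>130)
for n,f,bt,bs,z in [('yellow',yel,(420,200,495,275),(350,165,410,205),7),('blue',blu,(230,275,295,335),(315,290,390,345),4),
  ('grey',gry,(225,195,275,245),(232,272,290,312),4),('white',wht,(430,280,495,340),(415,182,470,220),9),('nut',red,(315,260,345,285),(345,228,370,246),80-4)]:
    for c,b in((t,bt),(s,bs)):
      try: p,st=blob(c,b,f); print(n,np.round(p,1),st,np.round(ray(c,*p,z),1))
      except Exception as e: print(n,e)
a=cv2.resize(t['color'][245:350,290:400],None,fx=5,fy=5,interpolation=2)[:590,:400]
b=cv2.resize(s['color'][220:290,325:373],None,fx=8,fy=8,interpolation=2)
o=np.zeros((600,800,3),np.uint8); o[:a.shape[0],:400]=a; o[:b.shape[0],410:410+b.shape[1]]=b
cv2.imwrite('pics/crop1.png',np.clip(o*1.6,0,255).astype(np.uint8))
E
python3 m1.py
```

```text
[[30, 165, 136], [112, 152, 121], [12, 29, 87], [60, 4, 137], [3, 182, 115], [15, 127, 131]]
[[26, 213, 196], [111, 188, 144], [6, 31, 117], [12, 40, 196], [4, 219, 134], [15, 138, 175]]
yellow attempt to get argmax of an empty sequence
yellow [378.9 184.5] [ 11   9  37  21 631] [ 613.  -236.2    7. ]
blue [261.  305.6] [  11   10   41   42 1288] [434.1 231.2   4. ]
blue [351.6 318.7] [  10    9   53   40 1365] [432.2 233.2   4. ]
grey [250.5 219.6] [  8   8  36  35 979] [640.5 264.3   4. ]
grey [260.7 293. ] [  9   7  41  29 929] [638.5 266.    4. ]
white [461.3 308. ] [  10    7   43   43 1459] [ 439.3 -248.     9. ]
white [441.3 200.4] [  7   7  40  24 730] [ 438.4 -246.8    9. ]
nut [331. 274.] [13 11  7  7 30] [510.   69.3  76. ]
nut [357.5 239. ] [ 9  7  8  9 56] [506.4  76.7  76. ]
```

View pics/crop1.png

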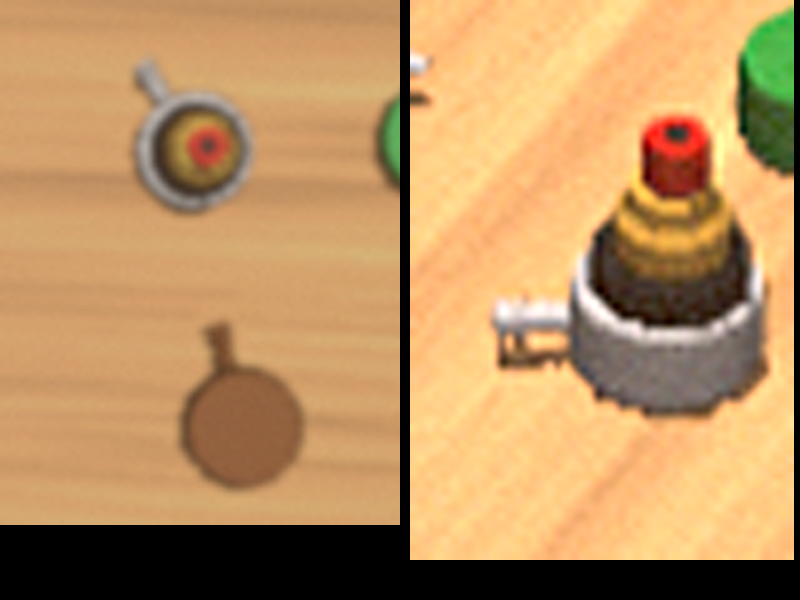

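The crop shows the nut top at about (331,274) in top and (358,236) in side. The chrome rim is centred near (328.5,275) in top. Stem tip is near (318.5,258) in top.

```bash
python3 - <<'E'
from m import *
t,s=load('top'),load('side')
f=lambda u,v:(290+u/5-.4,245+v/5-.4)
g=lambda u,v:(325+(u-410)/8-.44,220+v/8-.44)
print('nut',ray(t,*f(207,147),76),ray(s,*g(677,130),76))
print('bell',ray(t,*f(203,149),55), 'ring', ray(t,*f(199,150),38),'chest',ray(t,*f(193,152),22),ray(s,*g(668,270),26),'stem',ray(t,*f(147,70),13),ray(s,*g(500,316),13))
yel=lambda h,S,v:(abs(h-29)<6)&(S>150)&(v>60)
for lo in(145,155,175):
  p,st=blob(t,(420,200,495,275),lambda h,S,v:(h>22)&(h<36)&(S>lo)); print(p,st,ray(t,*p,7))
p,st=blob(s,(350,165,410,205),lambda h,S,v:(h>22)&(h<36)&(S>170)); print(p,st,ray(s,*p,7))
print(R.from_quat(sense()['tcp_rot']).as_matrix().round(3))
E
```

```text
nut [510.05188791  69.28967541  76.        ] [511.11847689  66.32024397  76.        ]
bell [510.02514835  70.11174458  55.        ] ring [510.25703897  71.19007654  38.        ] chest [509.93484144  73.30618648  22.        ] [512.42239656  67.39052864  26.        ] stem [549.01883067  95.82383194  13.        ] [551.07017142  95.51135801  13.        ]
(455.37260706532464, 236.58052101835406) [   9   10   54   54 1696] [ 611.64505665 -236.09553568    7.        ]
(455.17303114974646, 236.71592673082893) [   9   11   54   52 1613] [ 611.29887811 -235.6008655     7.        ]Traceback (most recent call last):
  File "<stdin>", line 9, in <module>
  File "m.py", line 7, in blob
    n,l,s,ce=cv2.connectedComponentsWithStats(m); i=1+s[1:,4].argmax()
                                                      ~~~~~~~~~~~~~~^^
ValueError: attempt to get argmax of an empty sequence
```

>>> apply_moves(moves=[[[0,0,0],[0,0,7.5],1],[[0,0,0],[0,0,15.05],0.6],[[0,0,0],[0,0,15.05],0.6]], squeeze=12)

```text
clock: 0.48
tool_pos: [162.3, -603.2, 222.0]
tcp_rot: [-0.001, 1.0, 0.001, -0.0]
force: [-0.1, 0.2, -0.4]
gripper_width: 74.2
```

>>> apply_moves(moves=[[[-28,52,0],[0,0,0],0.6],[[-56,104,0],[0,0,0],0.6],[[-84,156,0],[0,0,0],0.6],[[-112,208,0],[0,0,0],0.6],[[-140,260,0],[0,0,0],0.6]])

```text
clock: 1.1
tool_pos: [302.9, -341.8, 222.6]
tcp_rot: [-0.001, 1.0, -0.0, 0.0]
force: [1.9, 0.3, 1.0]
gripper_width: 52.3
```

>>> apply_moves(moves=[[[-28,52,0],[0,0,0],0.6],[[-56,104,0],[0,0,0],0.6],[[-84,156,0],[0,0,0],0.6],[[-112,208,0],[0,0,0],0.6],[[-140,260,0],[0,0,0],0.6]])

```text
clock: 1.72
tool_pos: [442.8, -81.5, 222.8]
tcp_rot: [-0.002, 1.0, 0.0, 0.0]
force: [-0.0, -0.6, -0.2]
gripper_width: 52.0
```

>>> apply_moves(moves=[[[-20,50,20],[0,0,0],0.6],[[-45,100,50],[0,0,0],0.6],[[-68,151,90],[0,0,0],0.6],[[-68,151,100],[0,0,0],0.6],[[-68,151,100],[0,0,0],0.6]])

```text
clock: 2.35
tool_pos: [509.4, 67.4, 121.4]
tcp_rot: [-0.001, 1.0, -0.001, -0.002]
force: [-0.7, 0.2, 0.6]
gripper_width: 52.0
```

```bash
python3 - <<'E'
from h import *
c=snap('side','side1.png'); print(sense()['tool_pos'])
u,v=proj(c,[510.4,67.5,76]);print(u,v,proj(c,[510.4,67.5,122.5]))
cv2.imwrite('pics/c2.png',cv2.resize(c['color'][180:280,300:420],None,fx=6,fy=6,interpolation=2))
E
```

```text
[509.95753819  66.94637218 122.55682988]
357.96096075659 236.19399982210408 [358.34174621 219.24371658]
```

View pics/c2.png

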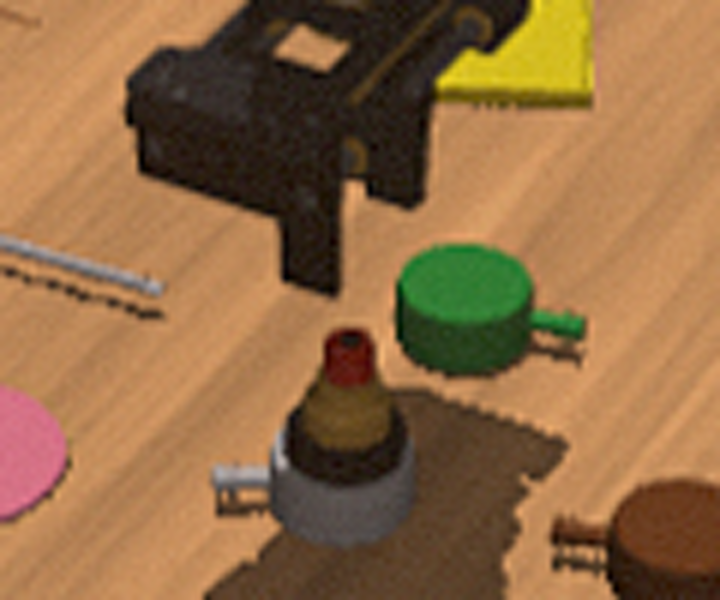

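The finger midpoint is at about (359,220) and the nut top at (358,236). Both match the projection, so I'll descend and grip.

>>> apply_moves(moves=[[[0,0,30],[0,0,0],0.6],[[0,0,50],[0,0,0],0.6],[[0,0,60],[0,0,0],0.6],[[0,0,60],[0,0,0],0.4],[[0,0,60],[0,0,0],0.3]])

```text
clock: 3.02
tool_pos: [511.1, 67.5, 63.7]
tcp_rot: [-0.0, 1.0, 0.0, 0.001]
force: [-0.0, -0.1, 0.7]
gripper_width: 39.6
```

>>> apply_moves(moves=[[[0,0,0],[0,0,0],0.2],[[0,0,0],[0,0,0],0.1],[[0,0,0],[0,0,0],0.0],[[0,0,0],[0,0,0],0],[[0,0,0],[0,0,0],0]])

```text
clock: 3.65
tool_pos: [510.5, 67.7, 62.9]
tcp_rot: [-0.0, 1.0, 0.0, 0.0]
force: [-0.5, 0.0, 3.7]
gripper_width: 17.3
```

>>> apply_moves(moves=[[[0,0,-5],[0,0,0],0],[[0,0,-20],[0,0,0],0],[[0,0,-50],[0,0,0],0],[[0,0,-58],[0,0,0],0]])

```text
clock: 4.15
tool_pos: [511.6, 68.0, 123.1]
tcp_rot: [-0.0, 1.0, 0.001, 0.002]
force: [-0.3, 1.3, -0.5]
gripper_width: 17.7
```

Held at 17.5 mm. Moving to the tray.

>>> apply_moves(moves=[[[-10,-30,0],[0,0,0],0],[[-28,-85,0],[0,0,0],0],[[-47,-140,0],[0,0,0],0],[[-65,-195,0],[0,0,0],0],[[-83,-250,0],[0,0,0],0]])

```text
clock: 4.78
tool_pos: [593.5, -184.2, 120.3]
tcp_rot: [-0.0, 1.0, 0.0, -0.0]
force: [0.6, 1.2, -0.0]
gripper_width: 17.3
```

>>> apply_moves(moves=[[[-15,-45,20],[0,0,0],0],[[-19,-54,50],[0,0,0],0],[[-19,-54,80],[0,0,0],0],[[-19,-54,95],[0,0,0],0],[[-19,-54,95],[0,0,0],0]])

```text
clock: 5.4
tool_pos: [611.6, -236.2, 24.5]
tcp_rot: [-0.0, 1.0, 0.0, -0.001]
force: [0.1, -0.2, -0.5]
gripper_width: 17.5
```

```bash
python3 - <<'E'
from h import *
c=snap('side','side2.png'); d=snap('top','top2.png'); print(sense()['tool_pos'])
a=cv2.resize(c['color'][150:220,340:420],None,fx=5,fy=5,interpolation=2);b=cv2.resize(d['color'][200:270,420:500],None,fx=5,fy=5,interpolation=2)
cv2.imwrite('pics/c3.png',np.hstack([a,b]))
E
```

```text
[ 613.17862215 -236.37559516   26.66160788]
```

View pics/c3.png

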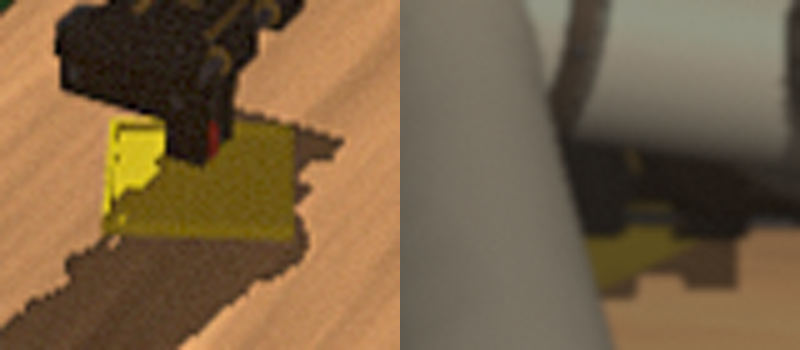

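The side view shows the nut between the fingers over the tray centre. Lowering and releasing.

>>> apply_moves(moves=[[[0,0,8],[0,0,0],0],[[0,0,14],[0,0,0],0],[[0,0,17],[0,0,0],0],[[0,0,19],[0,0,0],0],[[0,0,19],[0,0,0],0]])

```text
clock: 6.12
tool_pos: [612.4, -236.5, 7.0]
tcp_rot: [-0.0, 1.0, -0.0, -0.0]
force: [-0.9, 0.6, 2.4]
gripper_width: 17.5
```

>>> apply_moves(moves=[[[0,0,0],[0,0,0],0.3],[[0,0,0],[0,0,0],0.45],[[0,0,0],[0,0,0],0.45],[[0,0,-10],[0,0,0],0.45],[[0,0,-40],[0,0,0],0.45]])

```text
clock: 6.75
tool_pos: [611.2, -236.3, 45.7]
tcp_rot: [0.0, 1.0, 0.0, -0.002]
force: [0.7, 1.1, 0.3]
gripper_width: 38.7
```

>>> apply_moves(moves=[[[0,0,-50],[0,0,0],0.6],[[7,20,-90],[0,0,0],0.6],[[25,74,-100],[0,0,0],0.6],[[43,130,-100],[0,0,0],0.6],[[61,185,-100],[0,0,0],0.6]])

```text
clock: 7.38
tool_pos: [550.9, -50.0, 147.8]
tcp_rot: [0.0, 1.0, 0.0, 0.001]
force: [0.7, 1.1, -0.3]
gripper_width: 52.3
```

```bash
python3 - <<'E'
from h import *
from m import blob
c=snap('side','side3.png'); d=snap('top','top3.png'); print(sense()['tool_pos'])
f=lambda h,S,v:((h<6)|(h>172))&(S>130)
p,st=blob(c,(350,160,415,205),f);print(p,st,ray(c,*p,12))
p,st=blob(d,(430,210,485,265),f);print(p,st,ray(d,*p,18))
a=cv2.resize(c['color'][150:290,320:410],None,fx=4,fy=4,interpolation=2);cv2.imwrite('pics/c4.png',a)
E
```

```text
[549.94960196 -47.52026284 147.86955784]
(379.1904761904762, 183.0899470899471) [26 20  7  7 32] [ 612.04661642 -235.65824773   12.        ]Traceback (most recent call last):
  File "<stdin>", line 6, in <module>
  File "m.py", line 7, in blob
    n,l,s,ce=cv2.connectedComponentsWithStats(m); i=1+s[1:,4].argmax()
                                                      ~~~~~~~~~~~~~~^^
ValueError: attempt to get argmax of an empty sequence
```

Nut measured at (612,-236), upright in the tray. On to the bell.

>>> apply_moves(moves=[[[14,45,0],[0,0,0],0.6],[[30,90,10],[0,0,0],0.6],[[41,119,30],[0,0,0],0.6],[[41,119,40],[0,0,0],0.6],[[41,119,40],[0,0,0],0.6]])

```text
clock: 8.1
tool_pos: [510.4, 66.9, 106.3]
tcp_rot: [-0.0, 1.0, -0.0, -0.0]
force: [0.3, -0.2, -0.3]
gripper_width: 52.0
```

```bash
python3 - <<'E'
from h import *
c=snap('side','side4.png'); print(sense()['tool_pos'],proj(c,[510.4,67.5,60]))
a=cv2.resize(c['color'][190:290,310:410],None,fx=6,fy=6,interpolation=2);cv2.imwrite('pics/c4.png',a)
E
```

```text
[510.90501932  66.78978554 106.83147476] [357.83370187 241.85880181]
```

View pics/c4.png

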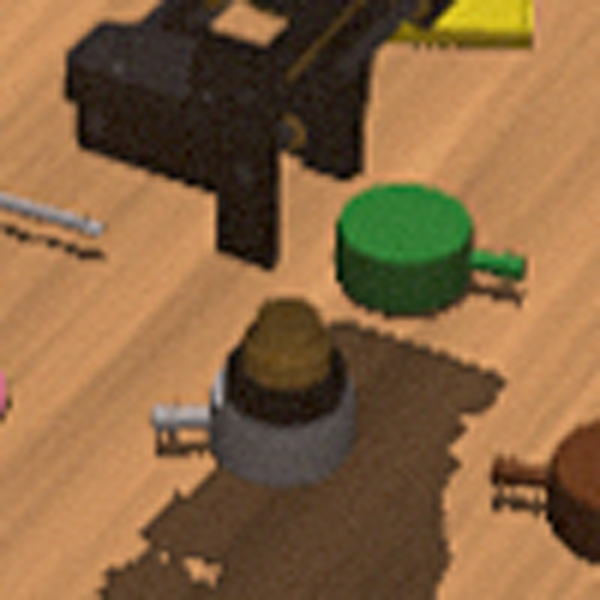

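The bell top is centred at about (358,242), as projected. Gripping it with 20 N.

>>> apply_moves(moves=[[[0,0,30],[0,0,0],0.6],[[0,0,55],[0,0,0],0.6],[[0,0,65.5],[0,0,0],0.6],[[0,0,65.5],[0,0,0],0.5],[[0,0,65.5],[0,0,0],0.4]], squeeze=20)

```text
clock: 8.78
tool_pos: [511.3, 67.6, 42.1]
tcp_rot: [0.0, 1.0, 0.0, 0.001]
force: [-0.5, 1.0, -1.2]
gripper_width: 40.7
```

>>> apply_moves(moves=[[[0,0,0],[0,0,0],0.3],[[0,0,0],[0,0,0],0.2],[[0,0,0],[0,0,0],0.2],[[0,0,-5],[0,0,0],0.2],[[0,0,-20],[0,0,0],0.2]])

```text
clock: 9.4
tool_pos: [509.2, 67.2, 60.7]
tcp_rot: [0.0, 1.0, -0.001, -0.001]
force: [-0.5, -0.2, -1.0]
gripper_width: 32.4
```

>>> apply_moves(moves=[[[0,0,-40],[0,0,0],0.2],[[-15,20,-60],[0,0,0],0.2],[[-45,60,-60],[0,0,0],0.2],[[-75,110,-60],[0,0,0],0.2],[[-100,155,-60],[0,0,0],0.2]])

```text
clock: 10.02
tool_pos: [611.1, 224.0, 122.0]
tcp_rot: [-0.0, 1.0, 0.0, 0.0]
force: [0.3, 0.5, -0.7]
gripper_width: 32.3
```

>>> apply_moves(moves=[[[-20,30,10],[0,0,0],0.2],[[-29,42.5,40],[0,0,0],0.2],[[-29,42.5,75],[0,0,0],0.2],[[-29,42.5,94],[0,0,0],0.2],[[-29,42.5,94],[0,0,0],0.2]])

```text
clock: 10.65
tool_pos: [638.4, 264.3, 25.8]
tcp_rot: [0.0, 1.0, -0.001, -0.001]
force: [0.4, -0.6, -0.6]
gripper_width: 32.9
```

```bash
python3 - <<'E'
from h import *
c=snap('side','side5.png'); print(sense()['tool_pos'])
a=cv2.resize(c['color'][220:330,200:360],None,fx=5,fy=5,interpolation=2);cv2.imwrite('pics/c5.png',a)
E
```

```text
[639.52229293 264.88184074  27.54666667]
```

View pics/c5.png

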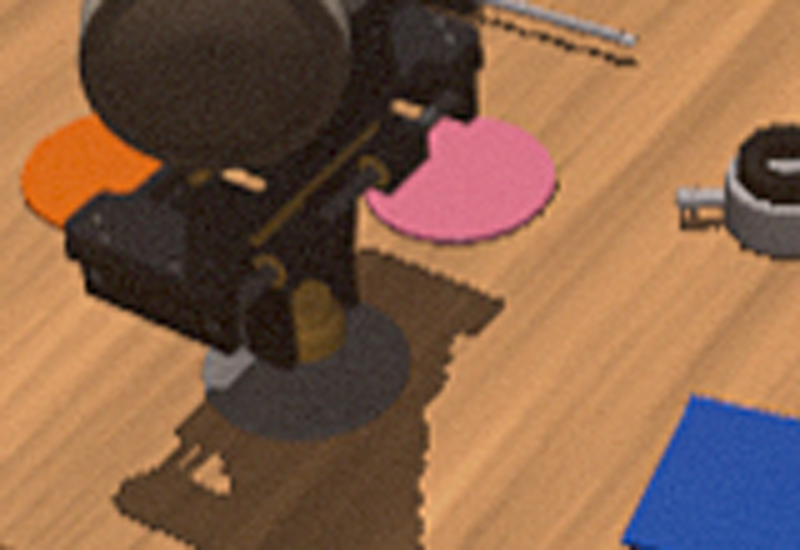

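The bell is held upright over the grey pad (pad centre at about (307,372) in the crop), and the ring is still on the chestpiece. Lowering 20 mm and releasing.

>>> apply_moves(moves=[[[0,0,8],[0,0,0],0.2],[[0,0,15],[0,0,0],0.2],[[0,0,18],[0,0,0],0.2],[[0,0,20],[0,0,0],0.2],[[0,0,20],[0,0,0],0.2]])

```text
clock: 11.32
tool_pos: [639.3, 265.0, 8.1]
tcp_rot: [-0.0, 1.0, -0.0, 0.0]
force: [-1.9, -0.8, 3.9]
gripper_width: 32.6
```

>>> apply_moves(moves=[[[0,0,0],[0,0,0],0.5],[[0,0,0],[0,0,0],0.6],[[0,0,0],[0,0,0],0.6],[[0,0,-15],[0,0,0],0.6],[[0,0,-50],[0,0,0],0.6]])

```text
clock: 11.95
tool_pos: [638.3, 264.4, 56.4]
tcp_rot: [-0.0, 1.0, -0.001, -0.002]
force: [0.0, 0.1, -0.2]
gripper_width: 51.8
```

>>> apply_moves(moves=[[[0,0,-50],[0,0,0],0.7],[[20,-30,-80],[0,0,0],0.7],[[50,-75,-80],[0,0,0],0.7],[[80,-120,-80],[0,0,0],0.7],[[105,-160,-70],[0,0,0],0.7]])

```text
clock: 12.58
tool_pos: [534.0, 104.0, 129.1]
tcp_rot: [-0.0, 1.0, 0.001, 0.002]
force: [0.6, 0.3, 0.5]
gripper_width: 60.8
```

>>> apply_moves(moves=[[[24,-37.5,15],[0,0,0],0.75],[[24,-37.5,30],[0,0,0],0.75],[[24,-37.5,30],[0,0,0],0.75]])

```text
clock: 12.95
tool_pos: [510.6, 67.6, 97.1]
tcp_rot: [-0.0, 1.0, -0.0, -0.0]
force: [0.3, 1.1, 0.6]
gripper_width: 65.1
```

```bash
python3 - <<'E'
from h import *
c=snap('side','side6.png'); print(sense()['tool_pos'],proj(c,[510.4,67.5,38]),proj(c,[639.5,265,26]))
a=cv2.resize(c['color'][220:310,230:380],None,fx=5,fy=5,interpolation=2);cv2.imwrite('pics/c6.png',a)
E
```

```text
[511.32005644  68.13475162  97.5553169 ] [357.66174666 249.51321591] [259.75192649 285.07617522]
```

View pics/c6.png

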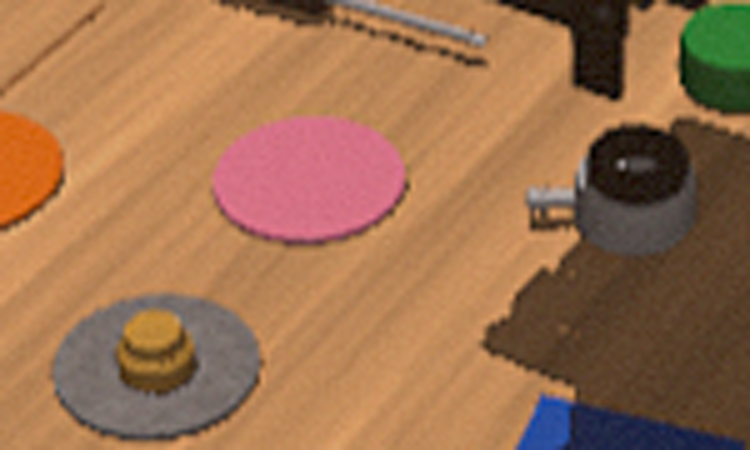

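The bell stands on the grey pad at (261,285), within 3 mm of the middle. The ring is centred near (358,251), about 3 mm toward the camera, so I'll shift slightly and grip it.

>>> apply_moves(moves=[[[1,2,30],[0,0,0],0.75],[[1,2,55],[0,0,0],0.75],[[1,2,66],[0,0,0],0.75],[[1,2,66],[0,0,0],0.65],[[1,2,66],[0,0,0],0.55]], squeeze=15)

```text
clock: 13.62
tool_pos: [510.3, 70.1, 32.0]
tcp_rot: [-0.0, 1.0, 0.0, 0.001]
force: [1.2, 0.1, 0.8]
gripper_width: 53.9
```

>>> apply_moves(moves=[[[0,0,0],[0,0,0],0.45],[[0,0,0],[0,0,0],0.35],[[0,0,0],[0,0,0],0.35],[[0,0,-5],[0,0,0],0.35],[[0,0,-20],[0,0,0],0.35]])

```text
clock: 14.25
tool_pos: [508.3, 69.0, 50.8]
tcp_rot: [0.0, 1.0, -0.001, -0.001]
force: [0.6, 0.8, 0.3]
gripper_width: 44.7
```

>>> apply_moves(moves=[[[0,0,-50],[0,0,0],0.35],[[0,0,-80],[0,0,0],0.35],[[10,-40,-80],[0,0,0],0.35],[[24,-96,-80],[0,0,0],0.35],[[37,-152,-80],[0,0,0],0.35]])

```text
clock: 14.88
tool_pos: [471.8, -83.7, 132.1]
tcp_rot: [-0.001, 1.0, 0.0, 0.001]
force: [-0.0, -0.1, -1.1]
gripper_width: 45.3
```

>>> apply_moves(moves=[[[11,-55,0],[0,0,0],0.35],[[22,-110,0],[0,0,0],0.35],[[33,-160,20],[0,0,0],0.35],[[33,-165,60],[0,0,0],0.35],[[33,-165,100],[0,0,0],0.35]])

```text
clock: 15.5
tool_pos: [439.4, -248.7, 31.1]
tcp_rot: [0.001, 1.0, -0.0, 0.001]
force: [1.2, -0.5, 0.1]
gripper_width: 44.8
```

>>> apply_moves(moves=[[[0,0,0],[0,0,0],0.35],[[0,0,0],[0,0,0],0.35]])

```text
clock: 15.75
tool_pos: [440.5, -247.7, 32.6]
tcp_rot: [-0.001, 1.0, -0.0, 0.001]
force: [0.6, -0.1, -0.3]
gripper_width: 45.0
```

```bash
python3 - <<'E'
from h import *
c=snap('side','side7.png'); print(sense()['tool_pos'],sense()['gripper_width'])
a=cv2.resize(c['color'][150:270,310:490],None,fx=4,fy=4,interpolation=2);cv2.imwrite('pics/c7.png',a)
E
```

```text
[ 440.88060559 -247.69160186   32.99669674] 44.833739421047056
```

View pics/c7.png

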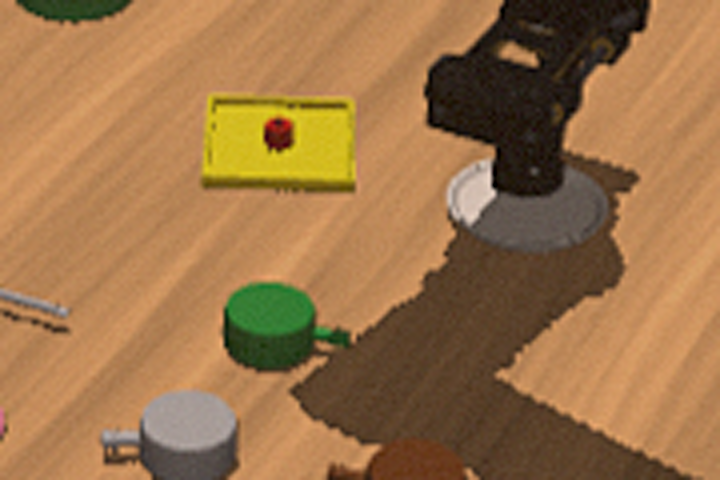

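The ring is held over the dish, the nut is centred in the tray, and the chestpiece is bare with its top near (357,255). Lowering.

>>> apply_moves(moves=[[[0,0,10],[0,0,0],0.35],[[0,0,17],[0,0,0],0.35],[[0,0,20],[0,0,0],0.35],[[0,0,22],[0,0,0],0.35],[[0,0,22],[0,0,0],0.35]])

```text
clock: 16.42
tool_pos: [439.2, -247.4, 9.9]
tcp_rot: [-0.0, 1.0, -0.0, -0.0]
force: [-2.3, 2.2, 7.6]
gripper_width: 45.0
```

>>> apply_moves(moves=[[[0,0,0],[0,0,0],0.55],[[0,0,0],[0,0,0],0.62],[[0,0,0],[0,0,0],0.62],[[0,0,-12],[0,0,0],0.62],[[0,0,-50],[0,0,0],0.62]])

```text
clock: 17.05
tool_pos: [437.9, -247.2, 58.5]
tcp_rot: [0.0, 1.0, 0.001, -0.002]
force: [0.9, 0.4, 0.7]
gripper_width: 54.2
```

>>> apply_moves(moves=[[[0,0,-90],[0,0,0],1],[[-5,20,-120],[0,0,0],1],[[-15,75,-120],[0,0,0],1],[[-27,130,-120],[0,0,0],1],[[-38,185,-120],[0,0,0],1]])

```text
clock: 17.68
tool_pos: [477.5, -60.9, 180.3]
tcp_rot: [0.0, 1.0, 0.0, 0.001]
force: [0.2, -0.4, 0.3]
gripper_width: 86.2
```

```bash
python3 - <<'E'
from h import *
c=snap('side','side8.png'); d=snap('top','top8.png'); print(sense()['tool_pos'],sense()['gripper_width'])
a=cv2.resize(c['color'][170:285,325:485],None,fx=4,fy=4,interpolation=2)
b=cv2.resize(d['color'][255:345,300:345],None,fx=5,fy=5,interpolation=2); o=np.zeros((460,800,3),np.uint8); o[:460,:640]=a[:460]; o[:450,640:800]=b[:450,:160]
cv2.imwrite('pics/c8.png',o)
for n,m in(('ring',1),):
  im=cv2.cvtColor(c['color'],cv2.COLOR_BGR2GRAY)[185:216,418:468]; p=np.argwhere(im<45); print(p.mean(0)+[185,418],len(p))
print(proj(c,[439,-247.5,16]))
E
```

```text
[478.45817426 -58.62632855 180.21349337] 86.60683986021803
[200.28301887 441.04402516] 159
[441.4990974  197.98057376]
```

View pics/c8.png

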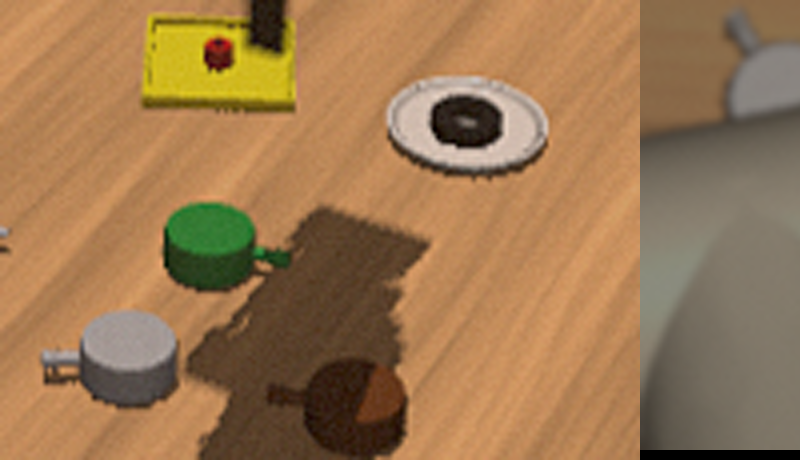

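The ring lies flat in the dish. Chestpiece top is at side pixel (357,254.6), with the stem tip at top (318.6,258) and side (336,259). Working out its position and yaw.

```bash
python3 - <<'E'
from m import *
s,t=load('side'),load('top')
C=ray(s,357,254.6,26);print(C, ray(t,*[290+193/5-.4,245+152/5-.4],20))
for T in (ray(t,318.6,258.2,13),ray(s,336.2,258.8,13)):
  for c in (C,[508.5,70.5]): print(T,np.linalg.norm((T-[c[0],c[1],13])[:2]),np.degrees(np.arctan2(T[1]-c[1],T[0]-c[0])))
c=load('top'); d=np.load('pics/top8.png.npz'); 
# stem direction in original top image: line base->tip
b=ray(t,290+163/5-.4,245+97/5-.4,13); e=ray(t,290+145/5-.4,245+68/5-.4,13); print(np.degrees(np.arctan2(*(e-b)[[1,0]])))
E
```

```text
[509.83331195  71.1702834   26.        ] [510.01960586  73.22231935  20.        ]
[549.95573923  96.805415    13.        ] 47.61269938359303 32.57543486868231
[549.95573923  96.805415    13.        ] 49.09738458900464 32.39684983169897
[550.77170697  94.27426957  13.        ] 47.00793937022062 29.43863772632527
[550.77170697  94.27426957  13.        ] 48.49858868334058 29.354082148257028
33.14622046775784
```

>>> apply_moves(moves=[[[-12,50,0],[0,0,-8],1],[[-24,100,0],[0,0,-16],1],[[-32,133.5,20],[0,0,-24],1],[[-32,133.5,60],[0,0,-32],1],[[-32,133.5,100],[0,0,-32],1]], squeeze=30)

```text
clock: 18.4
tool_pos: [509.7, 71.3, 78.9]
tcp_rot: [-0.276, 0.961, 0.0, 0.001]
force: [0.3, 0.8, -0.3]
gripper_width: 87.1
```

>>> apply_moves(moves=[[[0,0,0],[0,0,0],1],[[0,0,0],[0,0,0],1]])

```text
clock: 18.65
tool_pos: [510.5, 71.0, 80.7]
tcp_rot: [-0.276, 0.961, -0.0, 0.001]
force: [-0.5, 0.3, 0.8]
gripper_width: 87.0
```

```bash
python3 - <<'E'
from h import *
c=snap('side','side9.png'); print(sense()['tool_pos'],sense()['tcp_rot'])
cv2.imwrite('pics/c9.png',cv2.resize(c['color'][190:290,300:420],None,fx=6,fy=6,interpolation=2))
E
```

```text
[510.75945629  71.19974706  81.07806169] [-2.75672194e-01  9.61249882e-01  5.72870828e-05  1.87139351e-03]
```

View pics/c9.png

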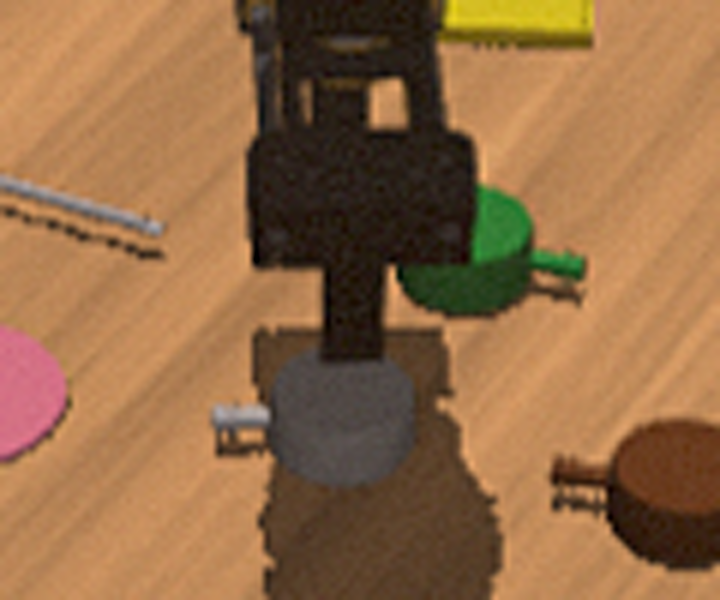

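The near finger is centred at about (358.5,250). The offset from the drum axis is what perspective would give, and the stem is square to the jaws. Descending to grip.

>>> apply_moves(moves=[[[0,0,25],[0,0,0],1],[[0,0,50],[0,0,0],1],[[0,0,68],[0,0,0],1],[[0,0,74],[0,0,0],0.85],[[0,0,74],[0,0,0],0.75]])

```text
clock: 19.32
tool_pos: [510.1, 71.2, 6.0]
tcp_rot: [-0.276, 0.961, 0.0, 0.001]
force: [0.4, 0.5, 0.1]
gripper_width: 74.2
```

>>> apply_moves(moves=[[[0,0,0],[0,0,0],0.65],[[0,0,0],[0,0,0],0.5],[[0,0,0],[0,0,0],0.4],[[0,0,0],[0,0,0],0.4],[[0,0,0],[0,0,0],0.4]])

```text
clock: 19.95
tool_pos: [509.9, 71.3, 5.9]
tcp_rot: [-0.276, 0.961, 0.0, 0.001]
force: [-0.9, 0.9, 6.3]
gripper_width: 55.3
```

>>> apply_moves(moves=[[[0,0,-5],[0,0,0],0.4],[[0,0,-20],[0,0,8],0.4],[[0,0,-45],[0,0,16],0.4],[[0,0,-60],[0,0,24],0.4],[[0,0,-60],[0,0,32],0.4]])

```text
clock: 20.58
tool_pos: [509.7, 71.2, 66.1]
tcp_rot: [0.002, 1.0, 0.001, 0.001]
force: [-0.6, -0.0, -1.9]
gripper_width: 55.1
```

>>> apply_moves(moves=[[[10,20,0],[0,0,0],0.4],[[30,62,0],[0,0,0],0.4],[[52,110,0],[0,0,0],0.4],[[72,150,0],[0,0,0],0.4],[[76.5,161,20],[0,0,0],0.4]])

```text
clock: 21.2
tool_pos: [432.6, 234.9, 46.0]
tcp_rot: [-0.002, 1.0, 0.001, 0.001]
force: [-1.1, -0.1, -1.4]
gripper_width: 54.8
```

>>> apply_moves(moves=[[[0,0,10],[0,0,0],0.4],[[0,0,10],[0,0,0],0.4]])

```text
clock: 21.45
tool_pos: [432.2, 230.9, 34.2]
tcp_rot: [0.0, 1.0, -0.001, -0.001]
force: [0.4, -0.4, -1.8]
gripper_width: 54.9
```

```bash
python3 - <<'E'
from h import *
c=snap('side','side10.png'); print(sense()['tool_pos'],sense()['gripper_width'])
cv2.imwrite('pics/c10.png',cv2.resize(c['color'][230:350,280:420],None,fx=5,fy=5,interpolation=2))
E
```

```text
[432.79462675 231.09338003  34.7360895 ] 54.973575255216794
```

View pics/c10.png

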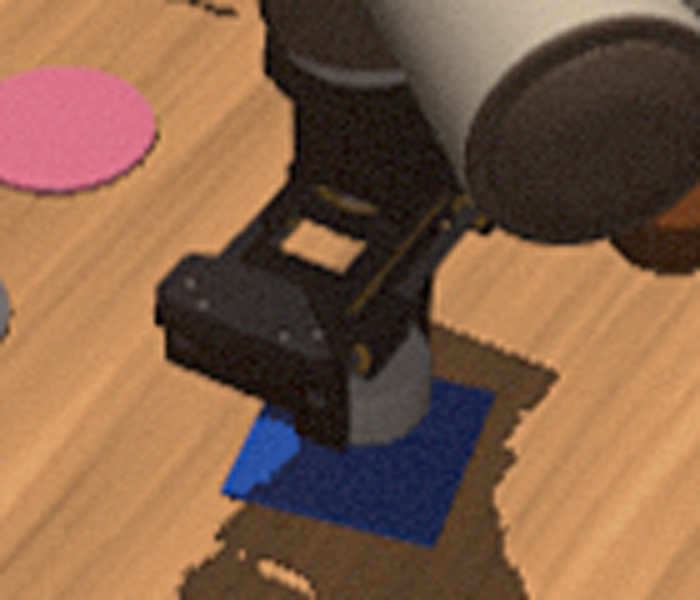

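The chestpiece is upright above the blue pad. Lowering 26 mm.

>>> apply_moves(moves=[[[0,0,12],[0,0,0],0.4],[[0,0,20],[0,0,0],0.4],[[0,0,24],[0,0,0],0.4],[[0,0,26],[0,0,0],0.4],[[0,0,26],[0,0,0],0.4]])

```text
clock: 22.12
tool_pos: [432.7, 231.6, 9.9]
tcp_rot: [-0.0, 1.0, -0.0, -0.0]
force: [-1.9, -2.2, 6.8]
gripper_width: 55.2
```

>>> apply_moves(moves=[[[0,0,0],[0,0,0],0.75],[[0,0,0],[0,0,0],0.9],[[0,0,0],[0,0,0],0.9],[[0,0,-15],[0,0,0],0.9],[[0,0,-50],[0,0,0],0.9]])

```text
clock: 22.75
tool_pos: [431.9, 231.2, 58.2]
tcp_rot: [0.0, 1.0, -0.002, -0.002]
force: [-0.3, 0.9, -0.0]
gripper_width: 78.0
```

>>> apply_moves(moves=[[[0,0,-60],[0,0,0],0.9],[[0,0,-120],[0,0,0],0.9],[[0,-60,-150],[0,0,0],0.9],[[0,-120,-150],[0,0,0],0.9],[[0,-180,-150],[0,0,0],0.9]])

```text
clock: 23.38
tool_pos: [432.7, 50.7, 209.8]
tcp_rot: [-0.001, 1.0, 0.001, 0.001]
force: [1.0, 0.1, -0.0]
gripper_width: 78.3
```

>>> apply_moves(moves=[[[0,-60,0],[0,0,0],0.9],[[0,-110,0],[0,0,0],0.9],[[0,-110,0],[0,0,0],0.9]])

```text
clock: 23.75
tool_pos: [432.2, -60.6, 208.9]
tcp_rot: [0.003, 1.0, -0.0, -0.0]
force: [-0.0, 0.8, 0.3]
gripper_width: 78.1
```

```bash
python3 - <<'E'
from h import *
c=snap('side','side11.png'); s=sense(); print(s['clock'],s['tool_pos'],s['force'],proj(c,[433,232,30]))
cv2.imwrite('pics/c11.png',cv2.resize(c['color'][160:350,230:480],None,fx=3,fy=3,interpolation=2))
E
```

```text
23.8 [432.534923   -59.23335366 208.89796386] [-0.14083162  0.00496371  0.1718741 ] [351.65292897 309.13004173]
```

View pics/c11.png

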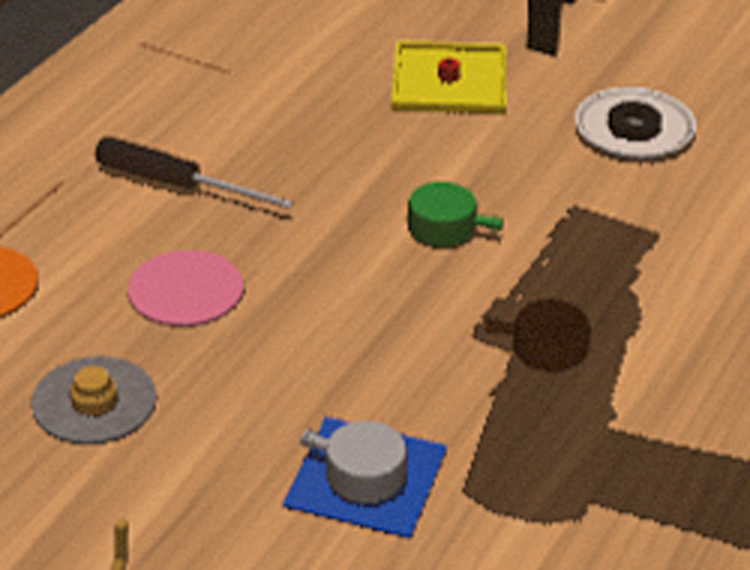

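The chestpiece top is at (352,309), as projected for the pad's middle. All four parts are upright and centred, so I'm handing in.

```bash
python3 -c "
from h import *
sign_off()"
```

```text
the job is handed in; nothing more can be done
```

All four parts are in their places and the job is handed in. I set them down in order: nut in the yellow tray, bell on the grey pad, ring in the white dish, chestpiece on the blue pad. Robot time was about 24 s of the 125 s allowed.

**Last checks:** the final side picture shows every part upright, released and within about 3 mm of the middle of its place. The gripper is clear of everything, with about 0 N on the wrist. The screwdriver looks unmoved in the side pictures. The vise was never approached, but most of it lies outside the last crop.

**What failed or disagreed:**
- **Position estimates:** the two cameras differed by 2 to 6 mm on the pile. Gripping centred each part along the jaws, so this did not affect the placing.
- **Top-camera nut check:** the check on the placed nut found nothing, because the arm had hidden the tray from that camera earlier. Its position, (612, -236), comes from the side camera alone.
- **Ring position:** a rough dark-pixel centroid for the ring in the dish came out 2 px below the expected point. It includes the ring's dark side wall, so that is expected.

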